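# Top up the pigment cake tube to its mark

### The arm

A 6-joint arm with a two-finger parallel gripper is mounted at the origin on the work surface; the furniture and walls round the work are solid. World frame = base frame: x ahead of the robot, y to its left, z up, the work surface at z = 0. Lengths are in m, angles in rad, forces in N, time in s.
With the tool pointing down it reaches from about 0.25 to 0.85 m from the base axis. Payload 12.5 kg.
Tool frame: the origin (TCP) lies midway between the tips of the shut fingers; the grasp point (between the pads) lies 19 mm behind it; z points along the fingers, y is the line along which they close (so a half turn about z gives the same grasp; the last joint's range is limited). The gripper opens to 93 mm and grips with 3 to 60 N. Pads are 15 mm wide; open, the fingers measure 128 mm over their backs; the gripper's body (75 mm by 188 mm) begins 65 mm behind the grasp point.
Start: joints at [-1.359, 0.351, 1.652, -0, 1.139, -0.085], TCP at [0.161, -0.526, 0.219] pointing down, gripper open.
Joint ranges: [-2.75, 2.75], [-0.79, 2.1], [0.01, 2.65], [-1.57, 4.71], [0.07, 3.14], [-2.87, 2.87]. Speed limits (rad/s): [2.22, 2.22, 2.79, 3.14, 3.14, 3.14].

### API

Orientations are given as a unit quaternion [w, x, y, z].
In Python, from plant import sensors, capture, arm, search_frame, outline_of gives the robot as it stands.
- The arm moves only by the tool drive_tool, never from a script. Its argument "motion" is a list of rows, each a list of 5 numbers: the shift along the tool's x, y, z in mm, then the turn about the tool's z in rad, then the closure, from -1 (fully open) to 1 (shut). A call has 1 to 20 rows; each row shifts and turns the commanded pose from where the row before left it, along the tool's axes as they then stand; what a row does not reach is not made up. A row lasts 1/12 s, in which the tool goes at most 41.7 mm and 7.16 degrees, less where a joint would pass 70% of its speed; a pose out of reach is approached as far as the arm can. A call with a gripper value outside its range is refused whole. The fingers move at their own pace and stop on an object; "squeeze" is the grip in N (left out, the last holds). Time passes only in rows, so rows that do not move let the fingers close. It gives the time, the measured TCP pose, the force, the opening and the grip force at its end, in the units of the state.
- sensors.sense(): the state, without advancing time (a new reading comes with each control period).
- capture(name): name is "scene" or "top"; returns a dict with "image" (420x560x3 uint8, red, green, blue), "intrinsics" (3x3 intrinsics, pixels), "position" and "attitude" of the camera in the world. Camera axes: x right, y down, z forward; pixel columns grow to the right and rows downward; lengths in m; the calibration is good to about 2 mm. A picture is of the moment at which its call begins. There is no depth.
- arm.job_done(): hands the job in; it is judged then, once.
Trained networks look in a picture, given as the dict that the camera call returned (one of the last four; its "shot" number tells which), for a name from the list of things; names that differ only in an ending like _2 or _b are one class to them, and where a whole thing is asked for, a point or a joint stands for the part that bears it (a point fixed in the world has none). Each returns a list of dicts, best first, with "score" (0 to 1); they miss things now and then, are a little off and sometimes report something else, mostly with a low value. They report only what shows in the picture. A call takes as long as a camera call.
- search_frame(picture, target): "extent" ([left, top, right, bottom] in pixels, round what is visible of it).
- outline_of(picture, target): "mask" (420x560 bool, what is visible of it) and "extent" ([left, top, right, bottom] in pixels, round what is visible of it).
The state is a dict: "time_s": time; "joint_positions": joint angles; "qvel": joint speeds; "joint_torque": joint torques, N m; "position": TCP position; "tcp_rot": TCP orientation; "force": force on the tool from outside, world axes, zero at the start; "wrist_torque": the same for the moment, N m; "finger_gap": opening from 0.0 (shut) to 1.0 (fully open); "grip_force": force on a finger pad.
Only numpy, scipy, OpenCV 4.12 (cv2) and the standard library are available. Lean on these libraries where they do the work, as an engineer would, in place of code of your own. Each camera call takes 0.05 s, during which the arm holds its last target. There are 200 camera calls.

### The job

Slide fresh pigment cakes along the filler's channel so that they drop into the clear tube, on top of the old cake already in it, until the stack is level with the fill mark - no lower and no higher - and leave the cakes that are not needed lying in the channel, clear of the tube's mouth. Then swing the dust cover fully home over the tube. Leave the spare old cake and the paint tubes and cap around the filler where they are.

Things in the scene. Friction and masses are not known exactly. Their poses are not given: they have to be found in the camera images.
- filler: wooden cake filler, fixed. Origin: on the axis of its upright clear tube, at table level; z up, x away from the robot, y along the loading channel towards the tube. The tube (60 mm inside) has the table as its floor and opens flush into the flat deck (90 mm wide, top 58 mm above the table). The open-topped channel runs along the deck from the mouth to y = -305 mm.
- mouth (a point): centre of the tube's mouth (60 mm), at deck height, 58 mm above the table. A fence 14 mm high round its far (+y) half stops a cake over the mouth. A cake slid along the channel drops in once centred over the mouth; the cake touching it from behind then only overlaps the mouth's edge by 3 mm and stays on the deck. Axes as the filler's.
- channel_end (a point): the channel's open end, mid-width, on the deck's top, 305 mm from the tube axis (filler's -y). The channel is 60 mm wide between rails 9 mm high above the deck and 7 mm thick; nothing stands behind the end, so a pusher can enter there
- fill_mark (a point): point on the tube axis at the height of the fill mark (the upper edge of a dark band, 4 mm high, round the clear tube, seen inside and outside), 48 mm above the table; axes as the filler's
- cover_pivot (a point): pivot of the dust cover, on a steel post 66 mm beyond (filler's +x) the tube axis, at the cover's underside, 76 mm above the table
- cover_knob (a point): mid-height of the upright black knob (14 mm diameter, 26 mm high, from 82 to 108 mm above the table) in the middle of the cover, 66 mm from the pivot
- cover (a joint): angle of the flat aluminium dust cover (68 mm across, 6 mm thick, on an arm), which swivels level about its post, above the deck's cakes. 0 = home, centred over the mouth, at its stop; grows as it swings open, clockwise from above: at 1.57 the knob is 66 mm from the pivot in the filler's +y. Range 0 to 2.2, starts at 1.2 to 1.8; moves with under 1 N, stays where left
- old_thin: old white cake, 54 mm across, 12 mm thick; origin at the centre of its underside. One of the two old cakes lies in the bottom of the tube, the other on the table in front of the filler, as a spare; which is which varies.
- old_thick: old white cake, 54 mm across, 24 mm thick; origin at the centre of its underside. In the tube or on the table, see old_thin.
- cake_1: a fresh white pigment cake: flat disc 54 mm across, 12 mm thick, shallow dished top, glazed and slippery (friction about 0.2), about 35 g, identical to the other three; origin at the centre of its underside, z up. Starts lying flat in the channel, number 1 from the tube, small gaps between cakes.
- cake_2: a fresh white pigment cake: flat disc 54 mm across, 12 mm thick, shallow dished top, glazed and slippery (friction about 0.2), about 35 g, identical to the other three; origin at the centre of its underside, z up. Starts lying flat in the channel, number 2 from the tube, small gaps between cakes.
- cake_3: a fresh white pigment cake: flat disc 54 mm across, 12 mm thick, shallow dished top, glazed and slippery (friction about 0.2), about 35 g, identical to the other three; origin at the centre of its underside, z up. Starts lying flat in the channel, number 3 from the tube, small gaps between cakes.
- cake_4: a fresh white pigment cake: flat disc 54 mm across, 12 mm thick, shallow dished top, glazed and slippery (friction about 0.2), about 35 g, identical to the other three; origin at the centre of its underside, z up. Starts lying flat in the channel, number 4 from the tube, small gaps between cakes.
- tube_crimson: bystander: paint tube, 117x45x29 mm, in front of the channel; origin at the centre of its underside
- loose_cap: bystander: small white screw cap, 23 mm across, 22 mm high, in front of the tube; origin at the centre of its underside

How it is judged:
By the outcome, as a careful person would: the job done as asked, in the order asked, and still so for the second after the job is handed in, with the robot touching nothing.
It also fails if it takes over 51 s, if anything falls off the work surface, if the arm or the gripper's body presses on something with over 40 N, if the wrist force passes 120 N, or if a joint passes its speed limit or range.

## Working session

There is one attempt and no reset: what is moved stays moved. The work goes in short steps, Python scripts to look and compute and a tool call to move; the robot and the scene stay as the last step left them, time stands still between calls to the robot, and variables do not carry over. Pictures are saved under pics/ and viewed, at most 10 in all, crops included, and the job is handed in when it is done.

Besides the shell and the picture viewer there is one more tool, called after ">>>" by a JSON object that holds its "method" and its "body", one argument or row to a line. drive_tool: Moves the arm, as the interface text tells. Its arguments: {"type":"object","properties":{"motion":{"type":"array","items":{"type":"array","items":{"type":"number"}}},"squeeze":{"type":"number"}},"required":["motion"]}

```bash
mkdir -p pics
cat > h.py <<'E'
import numpy as np, cv2
from plant import sensors, capture, arm, search_frame, outline_of
from scipy.spatial.transform import Rotation as R
def rot(c):
    a=np.array(c["attitude"],float)
    return a if a.shape==(3,3) else R.from_quat(a[[1,2,3,0]]).as_matrix()
def ray(c,px):
    K=np.array(c["intrinsics"]);d=rot(c)@np.linalg.inv(K)@np.array([px[0],px[1],1.]);return np.array(c["position"]),d
def at_z(c,px,z):
    o,d=ray(c,px);return o+d*(z-o[2])/d[2]
def proj(c,p):
    q=rot(c).T@(np.array(p)-c["position"]);q=np.array(c["intrinsics"])@q;return q[:2]/q[2]
def tri(a,pa,b,pb):
    o,d=ray(a,pa);p,e=ray(b,pb);A=np.stack([d,-e],1);s=np.linalg.lstsq(A,p-o,rcond=None)[0]
    x,y=o+s[0]*d,p+s[1]*e;return (x+y)/2,np.linalg.norm(x-y)
def save(c,n): cv2.imwrite(f"pics/{n}.png",c["image"][:,:,::-1])
E
python3 - <<'E'
from h import *
for n in("scene","top"):
    c=capture(n);save(c,n+"0");print(n,c["shot"],c["position"],c["attitude"],c["intrinsics"])
    for t in("filler","mouth","cover_knob","cover","cover_pivot","old_thin","old_thick","cake_1","tube_crimson","loose_cap"):
        try: print(t,[(np.round(r["extent"]).tolist(),round(r["score"],2)) for r in search_frame(c,t)][:6])
        except Exception as e: print(t,e)
print(sensors.sense())
E
```

```text
scene 1 [0.11274236 0.48306673 0.70461706] [ 0.12139187 -0.30827744  0.87821344 -0.34492056] [[398.50067443   0.         278.83181447]
 [  0.         398.50067443 212.90427582]
 [  0.           0.           1.        ]]
filler [([192.0, 147.0, 334.0, 256.0], 0.94)]
mouth [([190.0, 148.0, 333.0, 259.0], 0.67)]
cover_knob [([195.0, 204.0, 231.0, 243.0], 0.6), ([253.0, 195.0, 279.0, 216.0], 0.41)]
cover [([189.0, 204.0, 228.0, 244.0], 0.67)]
cover_pivot [([194.0, 148.0, 335.0, 254.0], 0.61)]
old_thin [([282.0, 242.0, 305.0, 268.0], 0.73)]
old_thick []
cake_1 [([286.0, 169.0, 306.0, 185.0], 0.81), ([297.0, 154.0, 320.0, 170.0], 0.75), ([250.0, 198.0, 280.0, 216.0], 0.58), ([270.0, 181.0, 293.0, 198.0], 0.56)]
tube_crimson [([302.0, 198.0, 343.0, 242.0], 0.62), ([190.0, 202.0, 227.0, 242.0], 0.47)]
loose_cap [([258.0, 272.0, 271.0, 283.0], 0.59), ([286.0, 168.0, 308.0, 183.0], 0.53)]
top 2 [0.40243384 0.03225205 0.99462747] [ 0.03097313 -0.70332778  0.70883863 -0.0438006 ] [[476.48497985   0.         268.14302988]
 [  0.         476.48497985 210.02881214]
 [  0.           0.           1. 
[... 713 characters left out ...]
': array([-1.35858608e+00,  3.50702225e-01,  1.65182110e+00, -1.34310781e-05,
        1.13910468e+00, -8.45768760e-02]), 'qvel': array([-6.88862448e-04, -1.29043910e-03, -5.00318729e-04, -8.70755445e-05,
        1.12658886e-03, -7.05087192e-04]), 'joint_torque': array([-1.32444799e-03, -4.97254443e+01, -2.85481203e+01,  6.99482113e-02,
        2.22105504e-02, -2.17061825e-06]), 'position': array([ 0.16087491, -0.52591848,  0.21862331]), 'tcp_rot': array([-1.72523515e-05,  9.89009450e-01,  1.47852319e-01, -7.21432694e-06]), 'force': array([ 0.56823914,  0.13191264, -0.34503387]), 'wrist_torque': array([ 0.01784229, -0.03551688, -0.02364982]), 'grip_force': 0.0, 'finger_gap': 0.99917567607779}
```

Run:
```python
import cv2
a=cv2.imread("pics/scene0.png")[135:295,170:360];cv2.imwrite("pics/sc.png",cv2.resize(a,None,fx=4,fy=3.7*4/3.7*0.93,interpolation=cv2.INTER_CUBIC)[:600])
a=cv2.imread("pics/top0.png")[150:290,170:400];cv2.imwrite("pics/tc.png",cv2.resize(a,None,fx=3.4,fy=3.4,interpolation=cv2.INTER_CUBIC))
```

```text
(no output)
```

View pics/sc.png

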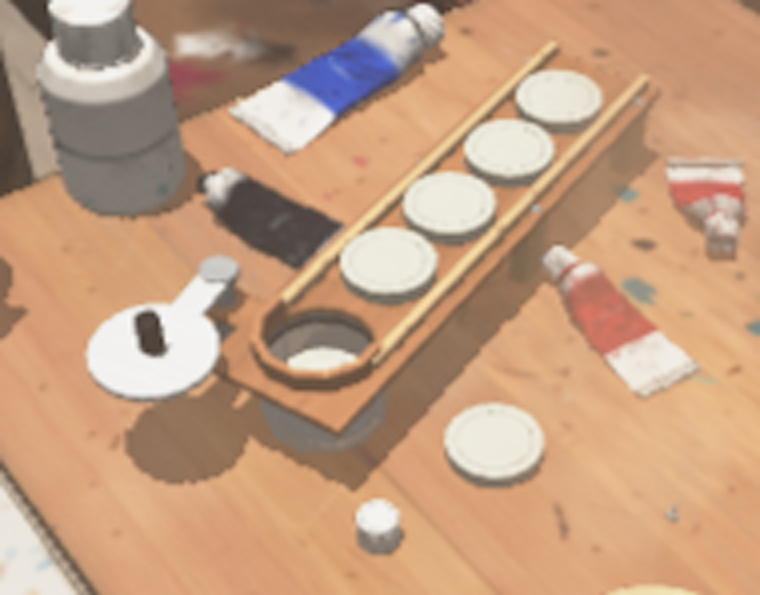

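View pics/tc.png

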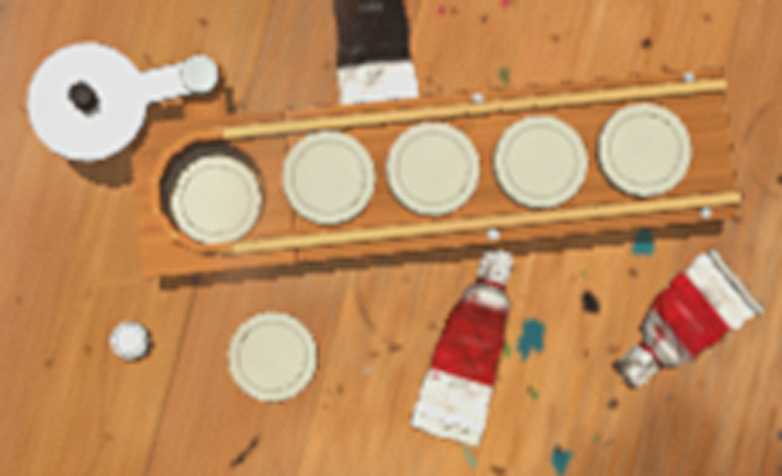

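The spare cake's rim looks as thin as the fresh ones, so the tube probably holds the thick cake. Next I'll measure its thickness and get the filler pose from the rails.

```bash
cat > m.py <<'E'
from h import *
from scipy.optimize import minimize
s=capture("scene");t=capture("top")
# spare cake: silhouette fit in both views
def mask(c,box):
    im=c["image"].astype(int);l,u,r,b=box;m=np.zeros(im.shape[:2],np.uint8)
    sub=im[u:b,l:r];m[u:b,l:r]=((sub[...,0]-sub[...,2]<70)&(sub.sum(2)>380));return m
ms=mask(s,(278,236,310,272));mt=mask(t,(230,237,268,273))
print(ms.sum(),mt.sum())
a=np.linspace(0,2*np.pi,60)
def sil(c,x,y,z0,h,r=.027,k=8):
    P=[(x+r*np.cos(q),y+r*np.sin(q),z) for q in a for z in(z0,z0+h)]
    p=np.array([proj(c,v) for v in P]);m=np.zeros((420*k//4,560*k//4),np.uint8)
    m=np.zeros((420,560),np.uint8);cv2.fillConvexPoly(m,cv2.convexHull(np.round(p*16).astype(np.int32)),1,cv2.LINE_8,4);return m
x0=at_z(t,(249,255),.012)[:2]
for h in(.012,.024):
    best=min(((np.sum(sil(s,x,y,0,h)!=ms)+np.sum(sil(t,x,y,0,h)!=mt)),x,y) for x in x0[0]+np.arange(-.012,.013,.002) for y in x0[1]+np.arange(-.012,.013,.002))
    print("spare h",h,best)
# rails
T=lambda u,v:(170+u/3.4,150+v/3.4)
S=lambda u,v:(170+u/4,135+v/3.72)
pairs={"farRailEnd":(T(727,86),S(555,46)),"nearRailEnd":(T(740,198),S(646,80)),"nearRailStart":(T(235,248),S(380,358)),"farRailStart":(T(223,133),S(287,299)),
"post":(T(200,73),S(218,266)),"knobtop":(T(80,93),S(147,318)),
"c1":(T(329,177),S(388,261)),"c2":(T(433,168),S(449,202)),"c3":(T(541,161),S(509,148)),"c4":(T(645,149),S(558,97))}
for k,(p,q) in pairs.items():
    X,e=tri(t,p,s,q);print(k,np.round(X*1000,1),round(e*1000,1),"at67",np.round(at_z(t,p,.067)[:2]*1000,1),"at70",np.round(at_z(t,p,.070)[:2]*1000,1))
# rail mask in top by colour
im=t["image"].astype(int)
print([im[int(round(v)),int(round(u))].tolist() for u,v in (T(500,107),T(500,222),T(480,190),T(400,300))])
print("fence L/R/T/B at z72",[np.round(at_z(t,T(*p),.072)[:2]*1000,1) for p in((155,195),(205,140),(205,258))])
E
python3 m.py
```

```text
434 543
spare h 0.012 (np.int64(147), np.float64(0.4161899160375313), np.float64(0.05204258550680012))
spare h 0.024 (np.int64(239), np.float64(0.4161899160375313), np.float64(0.05404258550680012))
farRailEnd [ 571.2 -216.    59.7] 3.2 at67 [ 568.5 -214.9] at70 [ 568.  -214.1]
nearRailEnd [ 504.6 -221.6   59.6] 2.3 at67 [ 502.8 -220.2] at70 [ 502.5 -219.4]
nearRailStart [477.8  73.   57.1] 2.6 at67 [475.9  71.8] at70 [475.7  71.7]
farRailStart [541.8  78.   68. ] 1.7 at67 [542.6  78.6] at70 [542.2  78.4]
post [575.5  91.5  84.4] 2.3 at67 [577.9  91.9] at70 [577.3  91.7]
knobtop [560.1 156.1 106.5] 1.4 at67 [566.5 161.2] at70 [566.  160.8]
c1 [517.7  18.3  66.9] 2.5 at67 [516.6  17.5] at70 [516.3  17.6]
c2 [522.3 -41.9  67.9] 2.2 at67 [521.5 -42.6] at70 [521.1 -42.4]
c3 [ 526.1 -104.7   66.9] 2.2 at67 [ 525.1 -105.3] at70 [ 524.8 -104.8]
c4 [ 533.1 -165.3   66.4] 2.8 at67 [ 531.8 -165.9] at70 [ 531.4 -165.3]
[[206, 163, 97], [222, 177, 106], [176, 109, 56], [196, 130, 74]]
fence L/R/T/B at z72 [array([506.3, 117.2]), array([537.9,  88.7]), array([470. ,  88.7])]
```

The filler's y axis points along (-0.090, 0.996), with the tube axis at about (507.5, 86.5) mm. The spare looks thin. First I'll turn the tool so its x is filler y, with the fingers shut.

>>> {"method": "drive_tool", "body": {
  "motion": [
    [0,0,0,-0.124,1],
    [0,0,0,-0.124,1],
    [0,0,0,-0.124,1],
    [0,0,0,-0.124,1],
    [0,0,0,-0.124,1],
    [0,0,0,-0.124,1],
    [0,0,0,-0.124,1],
    [0,0,0,-0.124,1],
    [0,0,0,-0.124,1],
    [0,0,0,-0.124,1],
    [0,0,0,-0.124,1],
    [0,0,0,0,1]
  ],
  "squeeze": 10
}}

```text
time_s: 2.2
position: [0.1609, -0.5259, 0.2186]
tcp_rot: [0.0, 0.672, 0.74, -0.0]
force: [-0.9, 0.0, -0.8]
finger_gap: 0.193
grip_force: 0.0
```

>>> {"method": "drive_tool", "body": {
  "motion": [
    [12.7,20,0,0,1],
    [12.7,20,0,0,1],
    [12.7,20,0,0,1],
    [12.7,20,0,0,1],
    [12.7,20,0,0,1],
    [12.7,20,0,0,1],
    [12.7,20,0,0,1],
    [12.7,20,0,0,1],
    [12.7,20,0,0,1],
    [12.7,20,0,0,1],
    [12.7,20,0,0,1],
    [12.7,20,0,0,1],
    [12.7,20,0,0,1],
    [12.7,20,0,0,1],
    [12.7,20,0,0,1],
    [12.7,20,0,0,1],
    [12.7,20,0,0,1],
    [12.7,20,0,0,1],
    [12.7,20,0,0,1],
    [0,0,0,0,1]
  ]
}}

```text
time_s: 3.87
position: [0.52, -0.2493, 0.2185]
tcp_rot: [0.0, 0.675, 0.737, 0.0]
force: [0.5, -0.5, -0.1]
finger_gap: 0.008
grip_force: 0.0
```

```bash
cat >> h.py <<'E'
O=np.array([.5075,.0865]);FY=np.array([-.0896,.996]);FX=np.array([.996,.0896])
def fil(p): d=np.array(p)[:2]-O;return np.round([d@FX*1000,d@FY*1000,(p[2] if len(p)>2 else 0)*1000],1)
def tcp():
    s=sensors.sense();q=np.array(s["tcp_rot"]);r=R.from_quat(q[[1,2,3,0]]).as_matrix()
    return "t",s["time_s"],"filler xyz",fil(s["position"]),"toolx angle off",round(np.arctan2(r[:2,0]@-FX,r[:2,0]@FY),4),"F",np.round(s["force"],1)
E
python3 - <<'E'
from h import *
s=capture("scene");t=capture("top")
print(tcp())
def T(u,v):return (170+u/3.4,150+v/3.4)
def S(u,v):return (170+u/4,135+v/3.72)
print("spare top",tri(t,T(272,357),s,S(494,440)))
# tube cake: hypotheses for top height; predicted far edge in scene vs seen arc top (318,348 crop)
for z in (.012,.024):
    c=at_z(t,T(216,200),z)
    p=[proj(s,(c[0]+.027*np.cos(a),c[1]+.027*np.sin(a),z)) for a in np.linspace(0,6.28,90)]
    b=min(p,key=lambda q:q[1]);print(z,fil(c),"scene crop",(b[0]-170)*4,(b[1]-135)*3.72)
E
```

```text
('t', 3.9667, 'filler xyz', array([ -20.1, -337.2,  218.4]), 'toolx angle off', np.float64(-0.0014), 'F', array([-0.3,  0.2, -1.1]))
spare top (array([0.41533374, 0.0527837 , 0.01051024]), np.float64(0.0027479123168844964))
0.012 [ 2.1 -1.  12. ] scene crop 329.2176055190931 359.5896003485008
0.024 [ 0.8 -1.6 24. ] scene crop 330.68279597701155 347.1638777269938
```

Both checks agree: the spare's top is at about 10.5 mm, so it is the thin one, and the tube cake's top is at about 24 mm. That leaves two fresh cakes to add.

>>> {"method": "drive_tool", "body": {
  "motion": [
    [3,10,0,0,1],
    [3,10,0,0,1],
    [0,0,20,0,1],
    [0,0,20,0,1],
    [0,0,20,0,1],
    [0,0,20,0,1],
    [0,0,20,0,1],
    [0,0,20,0,1],
    [0,0,20,0,1],
    [0,0,10,0,1],
    [0,0,7,0,1],
    [0,0,0,0,1],
    [0,0,0,0,1]
  ]
}}

```text
time_s: 5.05
position: [0.5374, -0.2439, 0.0622]
tcp_rot: [0.0, 0.675, 0.738, 0.0]
force: [0.8, -0.6, -0.5]
finger_gap: 0.003
grip_force: 0.0
```

Run:
```python
from h import *
t=capture("top");s=capture("scene");print(tcp())
a=cv2.resize(t["image"][150:290,170:400],None,fx=3.4,fy=3.4);b=cv2.resize(s["image"][125:255,190:370],None,fx=3.4,fy=3.4)
cv2.imwrite("pics/t1.png",a[:,:,::-1])
```

```text
('t', 5.15, 'filler xyz', array([   0.4, -331.9,   62.7]), 'toolx angle off', np.float64(0.0001), 'F', array([-0.1, -0.3,  0.2]))
```

View pics/t1.png

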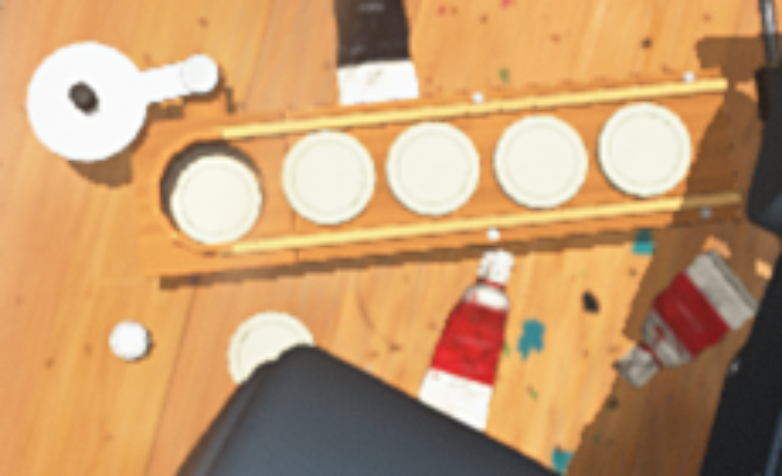

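The fingers are behind the open end of the channel and nothing has been disturbed. I'll push most of the first stroke now.

>>> {"method": "drive_tool", "body": {
  "motion": [
    [8,0,0,0,1],
    [8,0,0,0,1],
    [8,0,0,0,1],
    [8,0,0,0,1],
    [7,0,0,0,1],
    [7,0,0,0,1],
    [7,0,0,0,1],
    [7,0,0,0,1],
    [7,0,0,0,1],
    [7,0,0,0,1],
    [7,0,0,0,1],
    [7,0,0,0,1],
    [7,0,0,0,1],
    [7,0,0,0,1],
    [6,0,0,0,1],
    [5,0,0,0,1],
    [4,0,0,0,1],
    [0,0,0,0,1],
    [0,0,0,0,1]
  ]
}}

```text
time_s: 6.73
position: [0.5265, -0.127, 0.0616]
tcp_rot: [-0.0, 0.674, 0.738, -0.0]
force: [0.1, 0.7, 0.6]
finger_gap: -0.0
grip_force: 0.0
```

Run:
```python
from h import *
t=capture("top");s=capture("scene");print(tcp())
a=cv2.resize(t["image"][150:240,170:400],None,fx=3.4,fy=3.4);b=cv2.resize(s["image"][145:255,180:350],None,fx=2.7,fy=2.7)
b=np.pad(b,((0,0),(0,a.shape[1]-b.shape[1]),(0,0)));v=np.vstack([a,b])[:600]
cv2.imwrite("pics/t2.png",v[:,:,::-1])
```

```text
('t', 6.8333, 'filler xyz', array([-2.000e-01, -2.146e+02,  6.160e+01]), 'toolx angle off', np.float64(0.0002), 'F', array([-0.2, -0.3,  0.9]))
```

View pics/t2.png

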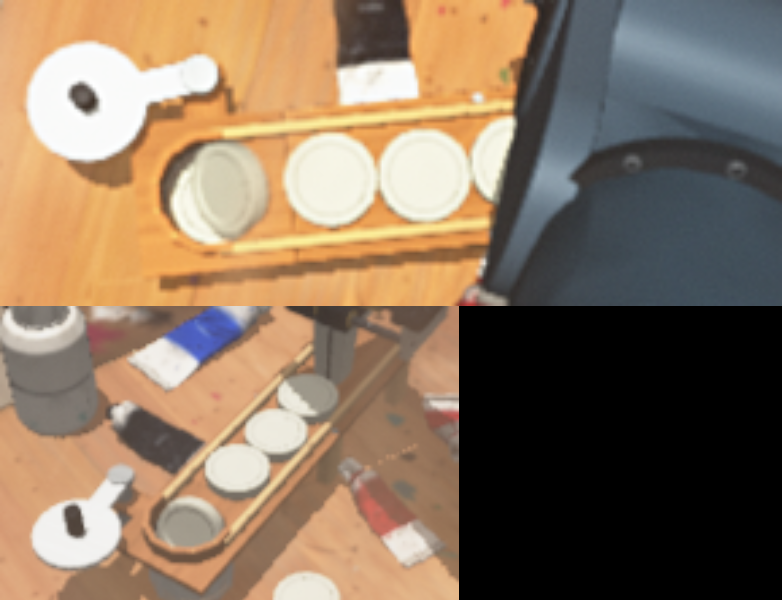

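Cakes 2, 3 and 4 are touching, with cake 2 at crop (330,179). Cake 1 has left the deck but looks tilted in the tube at crop (228,188), so I'll look closer for whether it has settled.

```bash
cat > z.py <<'E'
from h import *
import sys
t=capture("top");s=capture("scene");print(tcp())
a=cv2.resize(t["image"][175:230,205:275],None,fx=5.5,fy=5.5,interpolation=cv2.INTER_CUBIC);b=cv2.resize(s["image"][195:265,215:285],None,fx=5.5,fy=5.5,interpolation=cv2.INTER_CUBIC)
a=np.pad(a,((0,b.shape[0]-a.shape[0]),(0,0),(0,0)));cv2.imwrite(sys.argv[1],np.hstack([a,b])[:,:,::-1])
E
python3 z.py pics/z1.png
```

```text
('t', 6.9333, 'filler xyz', array([-2.000e-01, -2.147e+02,  6.160e+01]), 'toolx angle off', np.float64(-0.0001), 'F', array([ 0. , -0.6,  0.4]))
```

View pics/z1.png

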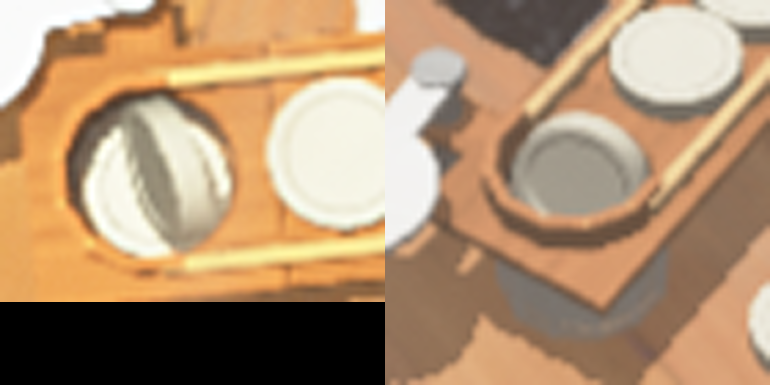

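In the top view the cake is tipped up on edge and its tilt is still changing. I'll let it settle and look again.

>>> {"method": "drive_tool", "body": {
  "motion": [
    [-2,0,0,0,1],
    [0,0,0,0,1],
    [0,0,0,0,1],
    [0,0,0,0,1],
    [0,0,0,0,1],
    [0,0,0,0,1]
  ]
}}

```text
time_s: 7.43
position: [0.5267, -0.1291, 0.0616]
tcp_rot: [-0.0, 0.675, 0.738, -0.0]
force: [-0.4, 0.1, 0.5]
finger_gap: 0.004
grip_force: 0.0
```

```bash
python3 z.py pics/z2.png
```

```text
('t', 7.5333, 'filler xyz', array([-2.000e-01, -2.165e+02,  6.170e+01]), 'toolx angle off', np.float64(0.0003), 'F', array([ 0.1,  0.3, -0.1]))
```

View pics/z2.png

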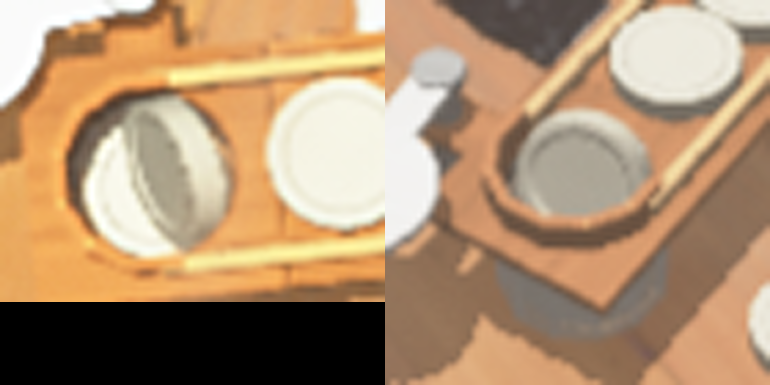

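The cake isn't flat: it stands at about 65° and is wedged, nose down, with its dish facing +y. Before nudging it down, I'll work out where its upper edge is.

Run:
```python
from h import *
from scipy.optimize import least_squares
t=capture("top");s=capture("scene")
T=lambda u,v:np.array((205+(u-2.5)/5.5,175+(v-2.5)/5.5));S=lambda u,v:np.array((215+(u-385-2.5)/5.5,195+(v-2.5)/5.5))
m=np.r_[O,.058];print("mouth crop",(proj(t,m)-[205,175])*5.5,(proj(s,m)-[215,195])*5.5+[385,0])
# full silhouette outline points (top): sidewall right edge, dish-left edge ; scene: outer rim points
obsT=[T(232,178),T(222,225),T(190,250),T(126,150),T(128,115),T(213,130)]
obsS=[S(575,108),S(645,150),S(520,150),S(512,175),S(620,115)]
a=np.linspace(0,2*np.pi,120)
def hull(c,p):
    x,y,z,th,az=p;n=np.array([np.sin(th)*np.cos(az),np.sin(th)*np.sin(az),np.cos(th)])
    u=np.cross([0,0,1],n);u/=np.linalg.norm(u);v=np.cross(n,u)
    P=[np.array([x,y,z])+.027*(np.cos(q)*u+np.sin(q)*v)+k*n for q in a for k in(-.006,.006)]
    return cv2.convexHull(np.array([proj(c,w) for w in P],np.float32)),np.array(P)
def res(p):
    out=[]
    for c,obs in((t,obsT),(s,obsS)):
        h,_=hull(c,p);out+=[cv2.pointPolygonTest(h,(float(o[0]),float(o[1])),True) for o in obs]
    return out
best=None
for th in(.8,1.0,1.2):
  for z in(.04,.05,.06):
    r=least_squares(res,[.510,.080,z,th,1.66],diff_step=1e-3,x_scale=[.01,.01,.01,.2,.2])
    if best is None or r.cost<best.cost:best=r
p=best.x;P=hull(t,p)[1];hi=P[P[:,2].argmax()];lo=P[P[:,2].argmin()]
print("cost",best.cost,"centre",fil(p[:3]),"tilt deg",np.degrees(p[3]),"az rel filler y deg",np.degrees(p[4])-95.1,"top",fil(hi),"low",fil(lo));print(np.round(best.fun,1))
```

```text
mouth crop [147.56969318 178.35425824] [582.31857278 182.32778369]
cost 3.407577509201982 centre [ 5.9 -9.6 49.6] tilt deg 64.46730382508802 az rel filler y deg 18.38675482046716 top [  8.2 -15.4  76.5] low [ 4.3 -3.6 22.6]
[-0.5  0.1 -1.8  0.2  0.5  0.1 -0.1  1.  -0.6 -1.2 -0.3]
```

The silhouette fit is good: tilt 64°, upper edge at filler (8, -15, 76), lower edge on the old cake, underside leaning on the mouth's edge. If I push the upper edge towards -y from its dish side, it should lever about that edge. That kicks the bottom forward and lets the cake slide flat.

>>> {"method": "drive_tool", "body": {
  "motion": [
    [-4,0,-12,0,1],
    [0,0,-18,0,1],
    [0,0,-18,0,1],
    [28,1,0,0,1],
    [28,1,0,0,1],
    [28,1,0,0,1],
    [28,1,0,0,1],
    [28,0,0,0,1],
    [28,0,0,0,1],
    [28,0,0,0,1],
    [28,0,0,0,1],
    [0,0,0,0,1],
    [0,0,0,0,1]
  ]
}}

```text
time_s: 8.72
position: [0.5107, 0.0913, 0.1096]
tcp_rot: [0.0, 0.674, 0.739, -0.0]
force: [0.5, -0.4, 0.2]
finger_gap: 0.002
grip_force: 0.0
```

```bash
python3 -c "
from h import *;print(tcp())"
```

```text
('t', 8.7167, 'filler xyz', array([  3.7,   4.5, 109.6]), 'toolx angle off', np.float64(0.0027), 'F', array([ 0.5, -0.4,  0.2]))
```

>>> {"method": "drive_tool", "body": {
  "motion": [
    [0.5,0,15,0,1],
    [0,0,15,0,1],
    [0,0,9,0,1],
    [0,0,5,0,1],
    [0,0,0,0,1],
    [-3,0,0,0,1],
    [-3,0,0,0,1],
    [-3,0,0,0,1],
    [-3,0,0,0,1],
    [-3,0,0,0,1],
    [0,0,0,0,1]
  ]
}}

```text
time_s: 9.63
position: [0.5124, 0.0753, 0.0659]
tcp_rot: [0.0, 0.675, 0.738, 0.0]
force: [-0.8, -0.4, -1.6]
finger_gap: 0.011
grip_force: 0.0
```

Run:
```python
from h import *
s=capture("scene");print(tcp());save(s,"s3");cv2.imwrite("pics/s3.png",cv2.resize(s["image"][185:265,200:300],None,fx=6,fy=6,interpolation=cv2.INTER_CUBIC)[:,:,::-1])
```

```text
('t', 9.6833, 'filler xyz', array([  3.8, -11.3,  65.8]), 'toolx angle off', np.float64(-0.0002), 'F', array([-0.6,  0.3,  0.7]))
```

View pics/s3.png

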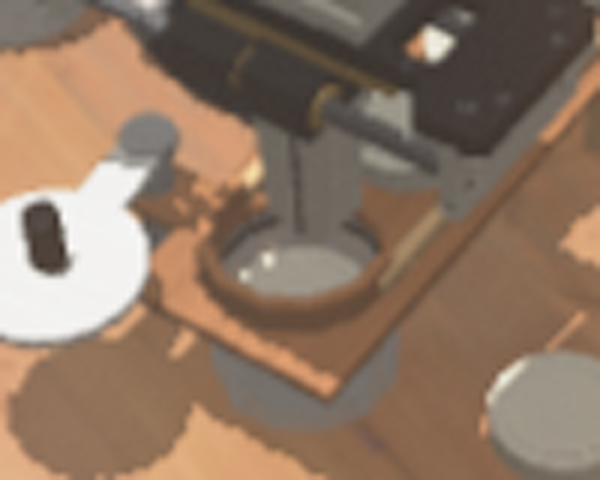

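A disc face now shows low in the tube, so the cake seems to have gone down flat. I'll lift clear, return behind cake 4, and check its height numerically.

>>> {"method": "drive_tool", "body": {
  "motion": [
    [3,0,0,0,1],
    [0,0,-15,0,1],
    [0,0,-20,0,1],
    [-27,-0.5,-5,0,1],
    [-27,-0.5,0,0,1],
    [-27,-0.5,0,0,1],
    [-27,-0.5,0,0,1],
    [-27,-0.5,0,0,1],
    [-27,-0.5,0,0,1],
    [-27,-0.5,0,0,1],
    [-27,-0.5,0,0,1],
    [0,0,0,0,1]
  ]
}}

```text
time_s: 10.68
position: [0.5279, -0.14, 0.1058]
tcp_rot: [0.001, 0.676, 0.737, 0.0]
force: [0.2, 0.2, 0.4]
finger_gap: 0.006
grip_force: 0.0
```

```bash
python3 z.py pics/z4.png
python3 - <<'E'
from h import *
t=capture("top")
for r in search_frame(t,"cake_1")[:6]:
    e=r["extent"];print(np.round(e),round(r["score"],2),fil(at_z(t,((e[0]+e[2])/2,(e[1]+e[3])/2),.070)))
E
```

```text
('t', 10.7833, 'filler xyz', array([  -0.3, -224.1,  105.5]), 'toolx angle off', np.float64(-0.0012), 'F', array([-0. ,  1. , -0.6]))
[254. 189. 280. 215.] 0.96 [  2.1 -70.4  70. ]
[279. 188. 309. 218.] 0.76 [  -4.7 -122.2   70. ]
[220. 195. 246. 224.] 0.63 [-6.5 -2.4 70. ]
[308. 185. 331. 212.] 0.61 [   0.2 -173.1   70. ]
```

View pics/z4.png

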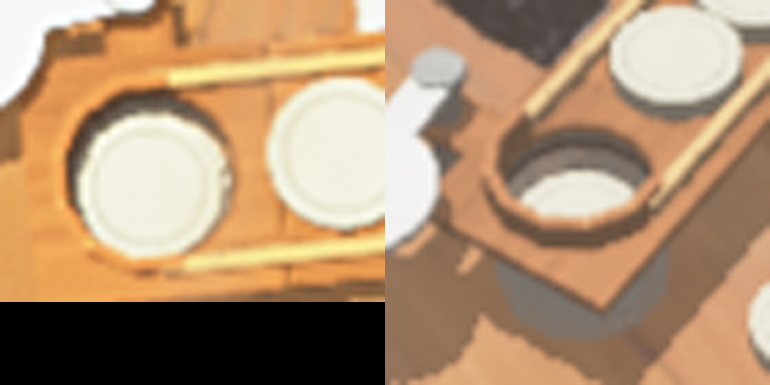

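Cake 1 now lies flat in the tube, and cake 2 waits at y of about -69. I'll push again without pausing near the mouth, so cake 2 reaches the fence before it can tip.

>>> {"method": "drive_tool", "body": {
  "motion": [
    [-5,0,10,0,1],
    [0,0,15,0,1],
    [0,0,14,0,1],
    [0,0,4,0,1],
    [3,0,0,0,1],
    [6,0,0,0,1],
    [7,0,0,0,1],
    [7,0,0,0,1],
    [7,0,0,0,1],
    [7,0,0,0,1],
    [7,0,0,0,1],
    [7,0,0,0,1],
    [7,0,0,0,1],
    [7,0,0,0,1],
    [7,0,0,0,1],
    [7,0,0,0,1],
    [4,0,0,0,1],
    [0,0,0,0,1],
    [0,0,0,0,1],
    [0,0,0,0,1]
  ]
}}

```text
time_s: 12.55
position: [0.5204, -0.0591, 0.0626]
tcp_rot: [0.0, 0.675, 0.738, 0.0]
force: [0.6, -0.2, 0.0]
finger_gap: 0.004
grip_force: 0.0
```

```bash
python3 z.py pics/z5.png
```

```text
('t', 12.65, 'filler xyz', array([  -0.2, -146.3,   62.6]), 'toolx angle off', np.float64(-0.0001), 'F', array([0.3, 0.3, 0.4]))
```

View pics/z5.png

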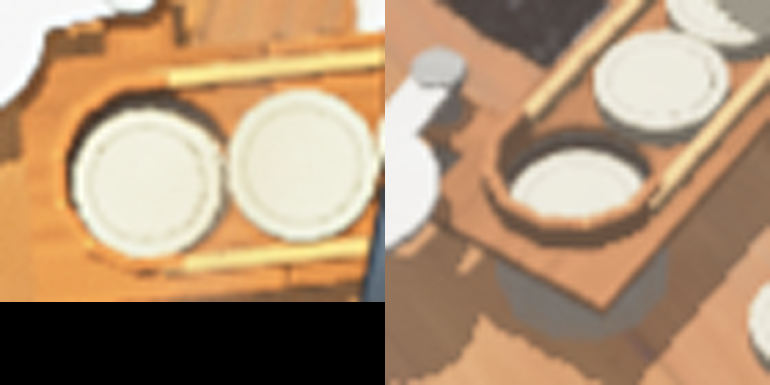

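Cake 2 dropped flat on the stack, and cake 3 is at the mouth's edge. I'll lower the fingers over the mouth, above the stack, and push cakes 3 and 4 back until they are clear.

>>> {"method": "drive_tool", "body": {
  "motion": [
    [-4,0,-10,0,1],
    [0,0,-16,0,1],
    [0,0,-16,0,1],
    [25,0,0,0,1],
    [25,0,0,0,1],
    [25,0,0,0,1],
    [25,0,0,0,1],
    [25,0,0,0,1],
    [25,0,0,0,1],
    [0,0,0,0,1],
    [0,0,16,0,1],
    [0,0,16,0,1],
    [0,0,9,0,1],
    [0,0,0,0,1]
  ]
}}

```text
time_s: 13.82
position: [0.5065, 0.0858, 0.0625]
tcp_rot: [-0.001, 0.675, 0.738, -0.001]
force: [-1.1, 0.5, -0.5]
finger_gap: 0.006
grip_force: 0.0
```

>>> {"method": "drive_tool", "body": {
  "motion": [
    [-4,0,0,0,1],
    [-4,0,0,0,1],
    [-4,0,0,0,1],
    [-4,0,0,0,1],
    [-4,0,0,0,1],
    [-4,0,0,0,1],
    [-4,0,0,0,1],
    [-4,0,0,0,1],
    [-4,0,0,0,1],
    [-3,0,0,0,1],
    [-1,0,0,0,1],
    [0,0,0,0,1],
    [2,0,0,0,1],
    [0,0,-20,0,1],
    [0,0,-30,0,1],
    [0,0,-30,0,1],
    [0,0,0,0,1]
  ]
}}

```text
time_s: 15.23
position: [0.513, 0.049, 0.1485]
tcp_rot: [0.003, 0.674, 0.738, 0.003]
force: [0.4, 0.5, 1.0]
finger_gap: 0.006
grip_force: 0.0
```

Run:
```python
from h import *
print(tcp())
k=np.array([.5601,.1561,.095]);print("knob",fil(k))
th=[1.44,0]
for a in np.linspace(1.44,0,8): print(round(a,2),np.round([66-66*np.cos(a),66*np.sin(a)],1))
t=capture("top");s=capture("scene")
for r in search_frame(t,"cake_1")[:6]:
    e=r["extent"];print(np.round(e),round(r["score"],2),fil(at_z(t,((e[0]+e[2])/2,(e[1]+e[3])/2),.070)))
# knob from dark pixels in cover region in both
def dark(c,l,u,r,b):
    m=c["image"][u:b,l:r].astype(int).sum(2)<200;y,x=np.nonzero(m);return x.min()+l,x.max()+l,y.min()+u,y.max()+u,x.mean()+l,y.mean()+u
d1=dark(t,180,165,212,195);d2=dark(s,195,205,222,238);print(d1,d2)
X,e=tri(t,d1[4:],s,d2[4:]);print("knob tri",fil(X),e)
# stack height by scene arc
im=s["image"].astype(int)
for z in(.036,.048,.060):
    p=[proj(s,np.r_[O+.027*np.array([np.cos(a),np.sin(a)]),z]) for a in np.linspace(0,6.28,90)];b=min(p,key=lambda q:q[1]);print(z,(b-[215,195])*5.5+[385,0])
```

```text
('t', 15.2333, 'filler xyz', array([  2.2, -37.8, 148.5]), 'toolx angle off', np.float64(0.0006), 'F', array([0.4, 0.5, 1. ]))
knob [58.6 64.6 95. ]
1.44 [57.4 65.4]
1.23 [44.2 62.3]
1.03 [31.9 56.5]
0.82 [21.1 48.4]
0.62 [12.2 38.2]
0.41 [ 5.5 26.4]
0.21 [ 1.4 13.5]
0.0 [0. 0.]
[304. 188. 313. 212.] 0.46 [  -1.9 -151.1   70. ]Traceback (most recent call last):
  File "<stdin>", line 12, in <module>
  File "<stdin>", line 11, in dark
    return umr_minimum(a, axis, None, out, keepdims, initial, where)
ValueError: zero-size array to reduction operation minimum which has no identity
```

Run:
```python
from h import *
s=capture("scene")
S=lambda u,v:(170+u/4,135+v/3.72)
for p in((65,190),(120,215),(180,190)): print("bottle base",fil(at_z(s,S(*p),0.)))
print("bottle top if above base:",[(z,fil(at_z(s,S(90,30),z))) for z in(.1,.15,.2,.25)])
for z in(.036,.048,.060):
    p=[proj(s,np.r_[O+.027*np.array([np.cos(a),np.sin(a)]),z]) for a in np.linspace(0,6.28,90)];b=min(p,key=lambda q:q[1]);print(z,(b-[215,195])*5.5+[385,0])
for a in (1.44,1.2,.95,.7,.5,.3,.15,0,-.03):
    k=np.array([66-66*np.cos(a),66*np.sin(a)])+19.5*.7071;print(a,"toolx,tooly from tube axis",np.round([(k[0]+k[1])*.7071,(k[0]-k[1])*.7071],1))
```

```text
bottle base [255.5 -61.9   0. ]
bottle base [209.4 -62.7   0. ]
bottle base [ 193.7 -102.8    0. ]
bottle top if above base: [(0.1, array([ 261.6, -116.2,  100. ])), (0.15, array([210.4, -71. , 150. ])), (0.2, array([159.2, -25.8, 200. ])), (0.25, array([108. ,  19.4, 250. ]))]
0.036 [590.00192265 167.20681852]
0.048 [588.52292596 147.50707473]
0.06 [587.01401567 127.40889183]
1.44 toolx,tooly from tube axis [106.4  -5.7]
1.2 toolx,tooly from tube axis [ 92.8 -13.7]
0.95 toolx,tooly from tube axis [ 77.  -18.4]
0.7 toolx,tooly from tube axis [ 60.5 -19.1]
0.5 toolx,tooly from tube axis [ 47.6 -16.7]
0.3 toolx,tooly from tube axis [ 35.4 -11.7]
0.15 toolx,tooly from tube axis [27.  -6.5]
0 toolx,tooly from tube axis [19.5  0. ]
-0.03 toolx,tooly from tube axis [18.1  1.4]
```

The stack is confirmed: the predicted arc for a 48 mm top is row 147.5, and I see about 148. Next is the cover. I'll turn the tool 45° and come down on the outside of the knob.

>>> {"method": "drive_tool", "body": {
  "motion": [
    [0,0,0,0.112,1],
    [0,0,0,0.112,1],
    [0,0,0,0.112,1],
    [0,0,0,0.112,1],
    [0,0,0,0.112,1],
    [0,0,0,0.112,1],
    [0,0,0,0.113,1],
    [20,-5,0,0,1],
    [20,-5,0,0,1],
    [20,-5,0,0,1],
    [20,-5,0,0,1],
    [20,-5,0,0,1],
    [20,-5,0,0,1],
    [20,-4,0,0,1],
    [0,0,0,0,1],
    [0,0,0,0,1]
  ]
}}

```text
time_s: 16.77
position: [0.5735, 0.1783, 0.1419]
tcp_rot: [-0.0, 0.905, 0.425, -0.001]
force: [0.2, -0.1, 0.9]
finger_gap: 0.005
grip_force: 0.0
```

```bash
cat > w.py <<'E'
from h import *
p=tcp();f=p[3];print(p,"toolx,tooly",(f[0]+f[1])*.7071,(f[0]-f[1])*.7071)
E
python3 w.py
```

```text
('t', 16.7667, 'filler xyz', array([ 74. ,  85.5, 141.9]), 'toolx angle off', np.float64(-0.7835), 'F', array([ 0.2, -0.1,  0.9])) toolx,tooly 112.78245 -8.131649999999999
```

>>> {"method": "drive_tool", "body": {
  "motion": [
    [3,0,10,0,1],
    [0,0,18,0,1],
    [0,0,16,0,1],
    [0,0,8,0,1],
    [0,0,0,0,1],
    [-4.6,-1.1,0,0,1],
    [-4.6,-1.1,0,0,1],
    [-4.6,-1.1,0,0,1],
    [-4.6,-1.1,0,0,1],
    [-4.6,-1.1,0,0,1],
    [-4,-1.2,0,0,1],
    [-4,-1.2,0,0,1],
    [-4,-1.2,0,0,1],
    [-4,-1.2,0,0,1],
    [-4,-0.2,0,0,1],
    [-4,-0.2,0,0,1],
    [-4,-0.2,0,0,1],
    [-4,-0.2,0,0,1],
    [0,0,0,0,1]
  ]
}}

```text
time_s: 18.35
position: [0.5319, 0.1445, 0.0916]
tcp_rot: [0.0, 0.906, 0.424, -0.0]
force: [-0.7, 0.2, 0.5]
finger_gap: 0.01
grip_force: 0.0
```

```bash
python3 w.py
```

```text
('t', 18.35, 'filler xyz', array([29.5, 55.6, 91.6]), 'toolx angle off', np.float64(-0.785), 'F', array([-0.7,  0.2,  0.5])) toolx,tooly 60.174209999999995 -18.45531
```

>>> {"method": "drive_tool", "body": {
  "motion": [
    [-4.3,0.7,0,0,1],
    [-4.3,0.7,0,0,1],
    [-4.3,0.7,0,0,1],
    [-4.1,1.7,0,0,1],
    [-4.1,1.7,0,0,1],
    [-4.1,1.7,0,0,1],
    [-2.8,1.7,0,0,1],
    [-2.8,1.7,0,0,1],
    [-2.8,1.7,0,0,1],
    [-2.3,2,0,0,1],
    [-2.3,2,0,0,1],
    [-1.5,1.4,0,0,1],
    [0,0,0,0,1]
  ]
}}

```text
time_s: 19.43
position: [0.5206, 0.1029, 0.0916]
tcp_rot: [0.0, 0.906, 0.424, -0.0]
force: [0.3, -0.4, -0.4]
finger_gap: 0.003
grip_force: 0.0
```

```bash
python3 w.py
```

```text
('t', 19.4333, 'filler xyz', array([14.5, 15.1, 91.6]), 'toolx angle off', np.float64(-0.785), 'F', array([ 0.3, -0.4, -0.4])) toolx,tooly 20.93016 -0.4242599999999997
```

I'll keep pushing in small steps until the stop shows up in the force.

>>> {"method": "drive_tool", "body": {
  "motion": [
    [-0.7,0.7,0,0,1],
    [-0.7,0.7,0,0,1],
    [0,0,0,0,1]
  ]
}}

```text
time_s: 19.68
position: [0.5207, 0.1013, 0.0916]
tcp_rot: [0.0, 0.906, 0.424, 0.0]
force: [-0.0, 0.2, 0.1]
finger_gap: 0.008
grip_force: 0.1
```

>>> {"method": "drive_tool", "body": {
  "motion": [
    [-0.7,0.7,0,0,1],
    [-0.3,0.3,0,0,1],
    [0,0,0,0,1]
  ]
}}

```text
time_s: 19.93
position: [0.5208, 0.0999, 0.0916]
tcp_rot: [-0.0, 0.906, 0.424, -0.0]
force: [0.8, 0.0, -0.1]
finger_gap: 0.005
grip_force: 0.2
```

>>> {"method": "drive_tool", "body": {
  "motion": [
    [-0.7,0.7,0,0,1],
    [0,0,0,0,1]
  ]
}}

```text
time_s: 20.1
position: [0.5209, 0.0988, 0.0916]
tcp_rot: [0.0, 0.906, 0.424, 0.0]
force: [-0.0, -0.3, 0.1]
finger_gap: 0.007
grip_force: 0.2
```

No stop felt yet, so I'll continue step by step.

>>> {"method": "drive_tool", "body": {
  "motion": [
    [-0.7,0.7,0,0,1],
    [0,0,0,0,1]
  ]
}}

```text
time_s: 20.27
position: [0.521, 0.0984, 0.0917]
tcp_rot: [-0.0, 0.906, 0.424, 0.0]
force: [-0.1, 5.3, -1.2]
finger_gap: 0.005
grip_force: 2.0
```

>>> {"method": "drive_tool", "body": {
  "motion": [
    [-0.7,0.7,0,0,1],
    [0,0,0,0,1]
  ]
}}

```text
time_s: 20.43
position: [0.521, 0.0981, 0.0916]
tcp_rot: [-0.001, 0.906, 0.424, 0.0]
force: [-0.1, 11.2, -0.2]
finger_gap: 0.006
grip_force: 4.4
```

Run:
```python
from h import *
print(tcp());s=capture("scene")
cv2.imwrite("pics/s6.png",cv2.resize(s["image"][180:260,200:300],None,fx=7,fy=7,interpolation=cv2.INTER_CUBIC)[:,:,::-1])
k=[(proj(s,np.r_[O,z])-[200,180])*7 for z in(.082,.108)];print("home knob base/top in crop",k)
# cover white disc mask vs predicted home disc
m=search_frame(s,"cover");print([(np.round(r["extent"]).tolist(),r["score"]) for r in m[:2]])
p=np.array([proj(s,np.r_[O+.034*np.array([np.cos(a),np.sin(a)]),.082]) for a in np.linspace(0,6.28,90)]);print("pred home",p.min(0),p.max(0))
```

```text
('t', 20.4333, 'filler xyz', array([14.5, 10.4, 91.6]), 'toolx angle off', np.float64(-0.7855), 'F', array([-0.1, 11.2, -0.2]))
home knob base/top in crop [array([351.96687795, 284.71434323]), array([347.25122978, 225.46756558])]
[([234.0, 219.0, 265.0, 234.0], 0.69)]
pred home [234.00899907 208.89814725] [266.50820227 233.12299639]
```

View pics/s6.png

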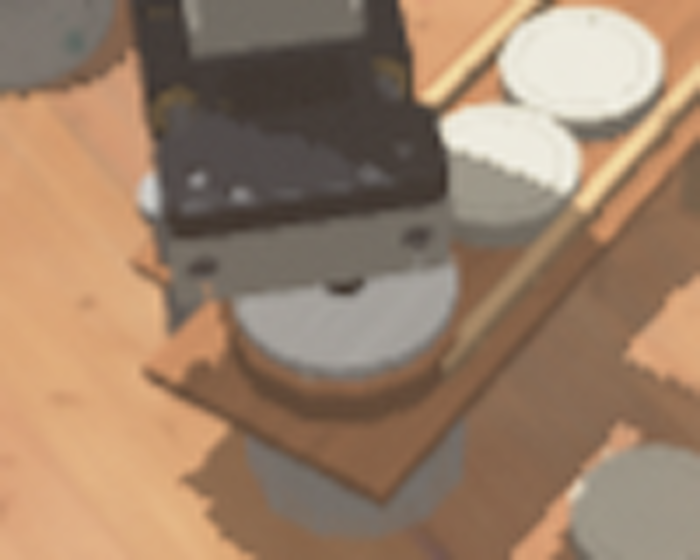

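The picture shows the cover centred on the mouth (extent 234–265 px, predicted 234–266), with the stop felt at about 11 N. Cakes 3 and 4 lie clear in the channel. I'll retreat and check once more.

>>> {"method": "drive_tool", "body": {
  "motion": [
    [2,-1,0,0,1],
    [4,-1,0,0,1],
    [6,0,0,0,1],
    [0,0,-15,0,1],
    [0,0,-30,0,1],
    [0,0,-30,0,1],
    [0,0,-30,0,1],
    [-10,-20,-5,0,1],
    [-10,-20,0,0,1],
    [-10,-20,0,0,1],
    [-10,-20,0,0,1],
    [-10,-20,0,0,1],
    [0,0,0,0,1],
    [0,0,0,0,1]
  ]
}}

```text
time_s: 21.7
position: [0.4185, 0.1334, 0.202]
tcp_rot: [0.0, 0.905, 0.424, 0.0]
force: [1.3, -0.4, 0.0]
finger_gap: 0.004
grip_force: 0.0
```

Run:
```python
from h import *
s=capture("scene");print(tcp())
p=np.array([proj(s,np.r_[O+.034*np.array([np.cos(a),np.sin(a)]),.082]) for a in np.linspace(0,6.28,90)]);print("pred home",p.min(0),p.max(0))
for n,z in(("cover",0),("cake_1",.07),("old_thin",.012),("loose_cap",0),("tube_crimson",0)):
    for r in search_frame(s,n)[:4]:
        e=r["extent"];print(n,np.round(e).tolist(),round(r["score"],2),fil(at_z(s,((e[0]+e[2])/2,(e[1]+e[3])/2),z)) if z else "")
```

```text
('t', 21.75, 'filler xyz', array([-83.7,  54.4, 202. ]), 'toolx angle off', np.float64(-0.7843), 'F', array([ 0.7,  0.3, -0.8]))
pred home [234.00899907 208.89814725] [266.50820227 233.12299639]
cover [220.0, 205.0, 265.0, 234.0] 0.73 
cake_1 [224.0, 147.0, 337.0, 255.0] 0.35 [-14.8 -92.8  70. ]
old_thin [279.0, 242.0, 303.0, 267.0] 0.66 [-91.3 -17.9  12. ]
loose_cap [259.0, 271.0, 270.0, 285.0] 0.51 
tube_crimson [303.0, 201.0, 345.0, 244.0] 0.71
```

```bash
python3 -c "
from h import *;print(arm.job_done())"
```

```text
the job is handed in; nothing more can be done
None
```

The job is handed in: two fresh cakes on the thick old one bring the stack to the 48 mm mark, cakes 3 and 4 lie in the channel clear of the mouth, the cover is home against its stop, and the spare, cap and crimson tube show no movement in the images.

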